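Show the lamp filter's label over the light panel

ROBOT

A 7-joint arm with a two-finger parallel gripper is mounted at the origin on the work surface. World frame = base frame: x ahead of the robot, y to its left, z up, the work surface at z = 0. Lengths are in m, angles in rad, forces in N, time in s.
With the tool pointing down it reaches from about 0.35 to 0.9 m from the base axis. Payload 7.2 kg.
Tool frame: the origin (TCP) lies on the centre line of the jaws, within the pads' length; the fingertips stand 14 mm ahead of it and the grasp point (between the pads) lies 5 mm behind it; z points along the fingers, y is the line along which they close (so a half turn about z gives the same grasp; the last joint's range is limited). The gripper opens to 88 mm and grips with 3 to 60 N. Pads are 20 mm wide; open, the fingers measure 115 mm over their backs; the gripper's body (75 mm by 178 mm) begins 61 mm behind the grasp point.
Start: joints at [-1.301, 0.411, -0.013, 1.596, 0.006, 1.134, -0.082], TCP at [0.207, 0.59, 0.237] pointing down, gripper open.
Joint ranges: [-2.95, 2.95], [-0.29, 1.99], [-1.47, 1.44], [0.14, 2.54], [-1.03, 4.17], [0.13, 1.85], [-2.86, 2.86]. Speed limits (rad/s): [2.39, 2.39, 3.01, 3.01, 3.14, 3.14, 3.14].

INTERFACE

Orientations are given as a rotation vector (axis times angle).
In Python, from plant import r, optics gives the robot as it stands.
- The arm moves only by the tool play_rows, never from a script. Its argument "increments" is a list that holds one entry, the list of rows, each a list of 5 numbers: the shift along the tool's x, y, z each as a share of 3 cm, from -1 to 1, then the turn about the tool's z as a share of 0.08 rad, from -1 to 1, then the opening, from 0 (shut) to 1 (fully open). In form: [[[x, y, z, yaw, hand], ...]]. A call has exactly 10 rows; each row shifts and turns the commanded pose from where the row before left it, along the tool's axes as they then stand; what a row does not reach is not made up. A row lasts 1/12 s, in which the tool goes at most 41.7 mm and 7.16 degrees, less where a joint would pass 70% of its speed; a pose out of reach is approached as far as the arm can. A call with a number of a shift or a turn outside -1 to 1 is refused whole. A call with a gripper value outside its range is refused whole. The fingers move at their own pace and stop on an object; the grip force is fixed at half the most. Time passes only in rows, so rows that do not move let the fingers close, or fill a call up. It gives the time, the measured TCP pose, the force, the opening and the grip force at its end, in the units of the state.
- r.sense(): the state, without advancing time (a new reading comes with each control period).
- optics.read_camera(name): name is "scene" or "top"; returns the picture (480x640x3 uint8, red, green, blue); there is no depth.
- optics.camera_params(name): a dict with "K" (3x3 intrinsics, pixels), "world_from_camera" (4x4, takes a point from camera to world coordinates). Camera axes: x right, y down, z forward; pixel columns grow to the right and rows downward; lengths in m; the calibration is good to about 2 mm. A picture is of the moment at which its call begins. camera_params takes no time and is no camera call.
- r.job_done(): hands the job in; it is judged then, once.
The state is a dict: "t": time; "joint_pos": joint angles; "joint_velocities": joint speeds; "effort": joint torques, N m; "tool_pos": TCP position; "eef_rot": TCP orientation; "force": force on the tool from outside, world axes, zero at the start; "moment": the same for the moment, N m; "grip_width": finger opening in m; "grip_force": force on a finger pad.
Only numpy, scipy, OpenCV 4.12 (cv2) and the standard library are available. Lean on these libraries where they do the work, as an engineer would, in place of code of your own. Each camera call takes 0.05 s, during which the arm holds its last target. There are 200 camera calls.

TASK

Take the amber glass filter plate out of its grooved stand, using the corner notch to tell its frosted end and its label side, and hold it by the clear amber part with the label on the frosted end centred above the light panel, about 10 to 15 cm over it. The label face must look upward, sloping no steeper than a lectern (45 degrees or flatter). Finish holding it still there, touching nothing but the gripper, and leave the other things on the counter where they are.

Things in the scene. Friction and masses are not known exactly. Their poses are not given: they have to be found in the camera images.
- filter_plate: Glass filter plate 110 x 8 x 50 mm, about 0.1 kg, standing on a long edge in the stand's groove, facing any way. 75 mm is clear amber, the other 35 mm the frosted white end, whose top corner is notched. Graspable from above across its 8 mm. Origin: middle of the lower long edge; x along the length to the frosted end (ends -55 and +55, frosted from +20), y straight out of the label face, z up to the notched edge (50).
- label (a point): Centre of the paper label with a blue band (25 x 31 mm) on the label face of the frosted end; the back is blank. At x +36, y +4, z +21 mm of the plate; axes as the plate's.
- notch (a point): Centre of the 10 x 10 mm square corner notch, at x +50, y 0, z +45 mm of the plate; axes as the plate's. It is at the top corner of the frosted end. Rule: with the notch at the top and the frosted end on your LEFT you look at the label face; with the frosted end on your right, at the blank back.
- stand: Fixed dark wooden stand: round foot, diameter 136, height 16 mm, with two rails (each 96 long, 16 wide, tops 30 mm above the counter) leaving a groove 11 wide, 14 deep, open at both ends. Origin: centre of the underside; x along the groove, z up. The plate rests on the groove floor 16 mm up; 36 mm of it shows above the rails; it lifts straight out.
- light_panel: Fixed flat grey light box, 130 x 130 x 14 mm, with a lit white top. Origin: centre of the underside; z up.
- panel_top (a point): Centre of the light panel's lit top, 14.5 mm above the counter; z up.
- pill_box: Bystander: round pewter pill box, 52 mm in diameter, 24 mm high, loose. Origin: centre of the underside.
- amplifier: Bystander: brown pocket hearing amplifier lying flat, 100 x 62 x 24 mm, loose. Origin: centre of the underside.
- spectacle_case: Bystander: tortoiseshell spectacle case, 160 (x) x 62 x 36 mm, loose. Origin: centre of the underside.
- magnifier_dome: Bystander: glass magnifying dome, 74 mm in diameter, 40 mm high, loose. Origin: centre of the underside.
Not all that is in view belongs to the job. What is shaped like the filter_plate but black or red is not meant.

How it is judged:
On the way:
1. the plate is lifted out of the stand in the gripper (z of filter_plate in the frame of stand above 0.045 m and contact force between the fingers and filter_plate above 1 N), for 0.1 s.
At the end, for the whole second after the job is handed in: Plate held still by its clear part (grasp centre 12 mm or more short of the frosted end), off stand and panel; label centre within 35 mm of the panel centre seen from above and 80 to 220 mm over it; label face within 55 degrees of straight up; no bystander moved 20 mm (horizontal distance between label and panel_top below 0.035 m and z of label in the frame of panel_top between 0.08 and 0.22 m and angle between filter_plate's own y axis and vertical below 0.96 rad and x of the grasp point in the frame of filter_plate below 0.008 m and contact force between the fingers and filter_plate above 1 N and contact force between filter_plate and stand below 0.2 N and contact force between filter_plate and light_panel below 0.2 N and linear speed of filter_plate below 0.03 m/s and angular speed of filter_plate below 0.2 rad/s and distance of each of pill_box, amplifier, spectacle_case, magnifier_dome from where it was at the start of the episode below 0.02 m); the arm keeps its last pose, push and grip.
It fails at once if a bystander is shoved away (more than 20 mm) (distance of any of pill_box, amplifier, spectacle_case, magnifier_dome from where it was at the start of the episode above 0.02 m).
It also fails if it takes over 40 s, if anything falls off the work surface, if the arm or the gripper's body presses on something with over 40 N, if the wrist force passes 120 N, or if a joint passes its speed limit or range.

## Working session

There is one attempt and no reset: what is moved stays moved. The work goes in short steps, Python scripts to look and compute and a tool call to move; the robot and the scene stay as the last step left them, time stands still between calls to the robot, and variables do not carry over. Pictures are saved under pics/ and viewed, at most 10 in all, crops included, and the job is handed in when it is done.

Besides the shell and the picture viewer there is one more tool, called by a JSON object that holds its "op" and its "data". play_rows: Moves the arm, as the interface text tells. Shift numbers are shares of 3 cm and turn numbers shares of 0.08 rad, none past 1 either way. Its arguments: {"type":"object","properties":{"increments":{"type":"array","items":{"type":"array","items":{"type":"array","items":{"type":"number","minimum":-1,"maximum":1}}}}},"required":["increments"]}

```bash
mkdir -p pics; python3 - <<'E'
from plant import r, optics
import cv2
for n in("scene","top"):
    cv2.imwrite(f"pics/{n}0.png",optics.read_camera(n)[:,:,::-1])
    p=optics.camera_params(n);print(n,p["K"],p["world_from_camera"])
s=r.sense();print(s["t"],s["tool_pos"],s["eef_rot"],s["grip_width"])
E
```

```text
scene [[552.47042593   0.         322.39749195]
 [  0.         552.47042593 238.48921858]
 [  0.           0.           1.        ]] [[ 0.61279099  0.41848672 -0.67034026  1.2680196 ]
 [ 0.79000769 -0.30362735  0.53263335 -0.50554789]
 [ 0.01936635 -0.85596688 -0.51666784  0.65343127]
 [ 0.          0.          0.          1.        ]]
top [[525.33744629   0.         321.4715601 ]
 [  0.         525.33744629 243.87787714]
 [  0.           0.           1.        ]] [[ 0.02104612 -0.98728259  0.15757584  0.35197933]
 [-0.9997769  -0.02050067  0.00508622  0.08150482]
 [-0.00179113 -0.15764773 -0.98749379  1.11578518]
 [ 0.          0.          0.          1.        ]]
0.1 [0.20704301 0.58926923 0.23591616] [-5.28045173e-01 -3.09679593e+00  2.19013888e-03] 0.08755976724452863
```

View pics/scene0.png

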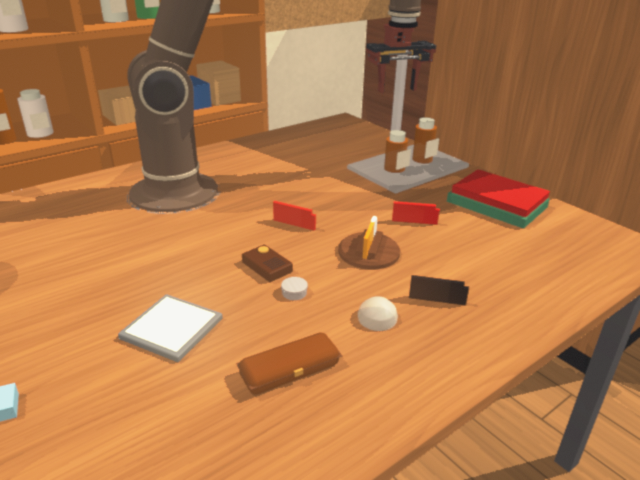

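View pics/top0.png

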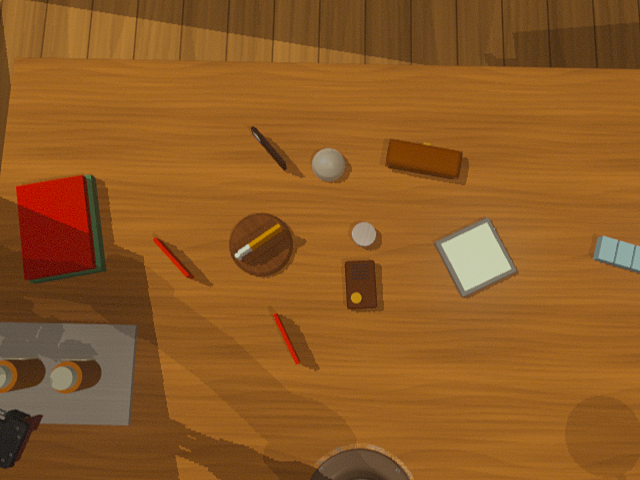

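```bash
cat > h.py <<'E'
from plant import r, optics
import cv2, numpy as np
from scipy.spatial.transform import Rotation as R
def ray(n,uv,z):
    p=optics.camera_params(n);T=np.array(p["world_from_camera"])
    uv=np.atleast_2d(np.array(uv,float));d=np.c_[uv,np.ones(len(uv))]@np.linalg.inv(p["K"]).T@T[:3,:3].T
    return T[:3,3]+d*((z-T[2,3])/d[:,2])[:,None]
def proj(n,X):
    p=optics.camera_params(n);T=np.linalg.inv(p["world_from_camera"])
    c=np.atleast_2d(X)@T[:3,:3].T+T[:3,3];q=c@np.array(p["K"]).T;return q[:,:2]/q[:,2:]
def tool():
    s=r.sense();return s,R.from_rotvec(s["eef_rot"]).as_matrix()
E
python3 - <<'E'
from h import *
a=cv2.imread("pics/scene0.png");b=cv2.imread("pics/top0.png")
c=[cv2.resize(a[205:275,330:410],(480,420),interpolation=cv2.INTER_CUBIC)]
t=b[210:280,225:300];c.append(cv2.resize(t,(320,420*1)[::1],interpolation=cv2.INTER_CUBIC) if 0 else cv2.resize(t,(320,299),interpolation=cv2.INTER_CUBIC))
c[1]=cv2.copyMakeBorder(c[1],0,121,0,0,cv2.BORDER_CONSTANT)
cv2.imwrite("pics/crop.png",np.hstack(c))
hsv=cv2.cvtColor(b,cv2.COLOR_BGR2HSV)
# panel lit top
m=cv2.inRange(hsv[200:310,420:530],(0,0,180),(180,60,255))
cs=max(cv2.findContours(m,0,2)[0],key=cv2.contourArea);box=cv2.boxPoints(cv2.minAreaRect(cs))+[420,200]
w=ray("top",box,.0145);print("panel",w.mean(0),w)
for n,uv,z in [("stand",(262,244),.02),("amp",(361,285),.024),("pill",(364,234),.024),("dome",(329,165),.03),("case",(424,159),.036),("red2",(287,338),.03)]:
    print(n,ray("top",uv,z)[0])
E
```

```text
panel [ 0.50920162 -0.23933426  0.0145    ] [[ 0.53356736 -0.1659941   0.0145    ]
 [ 0.58540552 -0.26495832  0.0145    ]
 [ 0.48412352 -0.31212386  0.0145    ]
 [ 0.43371009 -0.21426074  0.0145    ]]
stand [0.5239658  0.21275851 0.02      ]
amp [0.44137462 0.00317155 0.024     ]
pill [ 0.54916813 -0.00216883  0.024     ]
dome [0.69682082 0.07456198 0.03      ]
case [ 0.71236335 -0.12800104  0.036     ]
red2 [0.32985812 0.15315115 0.03      ]
```

View pics/crop.png

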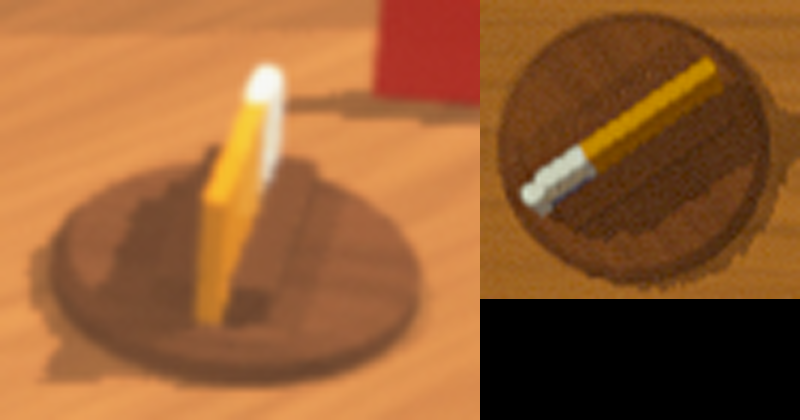

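```bash
python3 - <<'E'
from h import *
b=cv2.imread("pics/top0.png");hsv=cv2.cvtColor(b,cv2.COLOR_BGR2HSV)
x0,y0=228,212;s=hsv[y0:275,x0:295]
am=cv2.inRange(s,(15,180,165),(30,255,255));wh=cv2.inRange(s,(0,0,140),(180,110,255))
def pts(m):
    c=max(cv2.findContours(m,0,2)[0],key=cv2.contourArea);k=np.zeros_like(m);cv2.drawContours(k,[c],-1,255,-1);v,u=np.nonzero(k&m);return np.c_[u+x0,v+y0]
A=pts(am);W=pts(wh);print(len(A),len(W))
P=ray("top",A,.066)[:,:2];Q=ray("top",W,.066)[:,:2]
vx,vy,cx,cy=cv2.fitLine(P.astype(np.float32),2,0,.01,.01).ravel();d=np.array([vx,vy]);c=np.array([cx,cy])
if (Q.mean(0)-c)@d<0:d=-d
n=np.array([-d[1],d[0]])
tP=(P-c)@d;tQ=(Q-c)@d;nP=(P-c)@n
print("dir",d,np.degrees(np.arctan2(d[1],d[0])),"amber",tP.min(),tP.max(),"white",tQ.min(),tQ.max(),"width",np.percentile(nP,[2,98]))
org=c+d*((tP.min()+55e-3+tP.max()-20e-3)/2);print("origin",org)
s,T=tool();print(T)
t=s["tool_pos"];yaw=np.arctan2(T[1,1],T[0,1]);print("tool y ang",np.degrees(yaw),"normal ang",np.degrees(np.arctan2(n[1],n[0])))
E
```

```text
137 87
dir [-0.5954725   0.80337566] 126.546326 amber -0.03655780013023181 0.036367481681657994 white 0.03801814600717378 0.07199278839114678 width [-0.00373385  0.00370106]
origin [0.52541793 0.21822004]
[[-9.43493313e-01  3.31391398e-01 -3.32087958e-04]
 [ 3.31391536e-01  9.43492345e-01 -1.35782863e-03]
 [-1.36650282e-04 -1.39115337e-03 -9.99999023e-01]]
tool y ang 70.64673105343971 normal ang -143.45367
```

{"op": "play_rows", "data": {"increments": [[[-0.9,-0.2,0,0.744,1],[-0.9,-0.2,0,0.744,1],[-0.9,-0.2,0,0.744,1],[-0.9,-0.2,0,0.744,1],[-0.9,-0.2,0,0.744,1],[-0.9,-0.2,0,0.744,1],[-0.9,-0.2,0,0.744,1],[-0.9,-0.2,0,0.744,1],[-0.9,-0.2,0,0.744,1],[-0.9,-0.2,0,0.744,1]]]}}

```text
t: 0.93
tool_pos: [0.3929, 0.3882, 0.2363]
eef_rot: [-1.417, -2.804, 0.001]
force: [0.3, 0.3, -0.1]
grip_width: 0.0879
grip_force: 0.0
```

```bash
cat >> h.py <<'E'
def go(p,ang=None):
    s,T=tool();d=T.T@(np.array(p)-s["tool_pos"])
    print("t",s["t"],"tcp",np.round(s["tool_pos"],4),"yaw",np.degrees(np.arctan2(T[1,1],T[0,1])),"tilt",np.degrees(np.arccos(-T[2,2])),"g",s["grip_width"],s["grip_force"],"rows",np.round(d/.03,2))
    if ang is not None:
        print("turn",np.radians(np.degrees(np.arctan2(T[1,1],T[0,1]))-ang)/.08)
E
python3 -c "
from h import *
go([.5284,.2142,.05],36.55)"
```

```text
t 0.9333 tcp [0.3929 0.3882 0.2363] yaw 36.35815831168349 tilt 0.03332348705050029 g 0.0878827764245972 0.0 rows [-7.35  0.2   6.21]
turn -0.04185336379634751
```

{"op": "play_rows", "data": {"increments": [[[-0.92,0.025,0.3,-0.005,1],[-0.92,0.025,0.3,-0.005,1],[-0.92,0.025,0.3,-0.005,1],[-0.92,0.025,0.3,-0.005,1],[-0.92,0.025,0.3,-0.005,1],[-0.92,0.025,0.3,-0.005,1],[-0.92,0.025,0.3,-0.005,1],[-0.92,0.025,0.3,-0.005,1],[0,0,0,0,1],[0,0,0,0,1]]]}}

```text
t: 1.77
tool_pos: [0.5291, 0.214, 0.1638]
eef_rot: [-1.413, -2.805, 0.003]
force: [-0.3, 0.2, 0.5]
grip_width: 0.0878
grip_force: 0.0
```

```bash
python3 -c "
from h import *
go([.5284,.2142,.05],36.55)"
```

```text
t 1.7667 tcp [0.5291 0.214  0.1638] yaw 36.52546032445293 tilt 0.11285376645785829 g 0.08784740582570484 0.0 rows [ 0.02 -0.01  3.79]
turn -0.005353726695843451
```

{"op": "play_rows", "data": {"increments": [[[0,0,0.7,0,1],[0,0,0.7,0,1],[0,0,0.7,0,1],[0,0,0.7,0,1],[0,0,0.6,0,1],[0,0,0.4,0,1],[0,0,0,0,0.4],[0,0,0,0,0],[0,0,0,0,0],[0,0,0,0,0]]]}}

```text
t: 2.6
tool_pos: [0.5295, 0.2165, 0.0519]
eef_rot: [1.408, 2.807, 0.003]
force: [-0.8, -0.6, -1.4]
grip_width: 0.0646
grip_force: 0.0
```

```bash
python3 -c "
from h import *
go([.5284,.2142,.05],36.55)"
```

```text
t 2.6 tcp [0.5295 0.2165 0.0519] yaw 36.73692751666192 tilt 0.11563588836988976 g 0.06461058746761945 0.0 rows [-0.04 -0.07  0.06]
turn 0.040781257854089314
```

{"op": "play_rows", "data": {"increments": [[[0,0,0,0,0],[0,0,0,0,0],[0,0,0,0,0],[0,0,0,0,0],[0,0,0,0,0],[0,0,0,0,0],[0,0,0,0,0],[0,0,0,0,0],[0,0,0,0,0],[0,0,0,0,0]]]}}

```text
t: 3.43
tool_pos: [0.5287, 0.2159, 0.0506]
eef_rot: [-1.408, -2.808, 0.0]
force: [-0.4, 0.1, -0.3]
grip_width: 0.0077
grip_force: 30.0
```

```bash
python3 -c "
from h import *
go([.5284,.2142,.05],36.55)"
```

```text
t 3.4333 tcp [0.5287 0.2159 0.0506] yaw 36.724139064897464 tilt 0.012154435178923147 g 0.007690662303939034 29.999844431877136 rows [-0.04 -0.04  0.02]
turn 0.03799125048506106
```

{"op": "play_rows", "data": {"increments": [[[0,0,-0.5,0,0],[0,0,-0.8,0,0],[0,0,-0.9,0,0],[0,0,-0.9,0,0],[0,0,-0.2,0,0],[0,0,0,0,0],[-0.3,-0.25,0,0,0],[-0.6,-0.5,0,0,0],[-0.7,-0.57,0,0,0],[-0.7,-0.57,0,0,0]]]}}

```text
t: 4.27
tool_pos: [0.523, 0.1249, 0.1475]
eef_rot: [-1.406, -2.807, 0.005]
force: [-0.4, 0.5, -0.9]
grip_width: 0.0082
grip_force: 30.0
```

{"op": "play_rows", "data": {"increments": [[[-0.7,-0.57,0,0,0],[-0.7,-0.57,0,0,0],[-0.7,-0.57,0,0,0],[-0.7,-0.57,0,0,0],[-0.7,-0.57,0,0,0],[-0.7,-0.57,0,0,0],[-0.7,-0.57,0,0,0],[-0.7,-0.57,0,0,0],[-0.7,-0.57,0,0,0],[-0.7,-0.57,0,0,0]]]}}

```text
t: 5.1
tool_pos: [0.5111, -0.1457, 0.1476]
eef_rot: [-1.408, -2.805, 0.002]
force: [0.2, -0.5, -0.8]
grip_width: 0.0078
grip_force: 30.0
```

```bash
python3 -c "
from h import *
go([.5047,-.2719,.0495],36.7)"
```

```text
t 5.1 tcp [ 0.5111 -0.1457  0.1476] yaw 36.702195686633054 tilt 0.20070308774485957 g 0.007755417127614524 30.000259280204773 rows [-3.25 -2.68  3.27]
turn 0.0004790245136096613
```

{"op": "play_rows", "data": {"increments": [[[-0.65,-0.54,0,0,0],[-0.65,-0.54,0,0,0],[-0.65,-0.54,0,0,0],[-0.65,-0.53,0,0,0],[-0.4,-0.33,0.3,0,0],[-0.25,-0.2,0.5,0,0],[0,0,0.5,0,0],[0,0,0.5,0,0],[0,0,0,0,0],[0,0,0,0,0]]]}}

```text
t: 5.93
tool_pos: [0.5049, -0.27, 0.0936]
eef_rot: [-1.407, -2.804, 0.001]
force: [0.9, -0.4, -1.8]
grip_width: 0.0078
grip_force: 30.0
```

```bash
python3 - <<'E'
from h import *
go([.5047,-.2719,.0495],36.7)
a=optics.read_camera("scene")[:,:,::-1];b=optics.read_camera("top")[:,:,::-1]
cv2.imwrite("pics/c2.png",np.hstack([cv2.resize(a[230:380,90:240],(400,400)),cv2.resize(b[180:330,400:550],(400,400))]))
E
```

```text
t 5.9333 tcp [ 0.5049 -0.27    0.0936] yaw 36.685071816486314 tilt 0.2651284594669827 g 0.007762980722642102 29.999552965164185 rows [-0.05 -0.04  1.47]
turn -0.003256824420697605
```

View pics/c2.png

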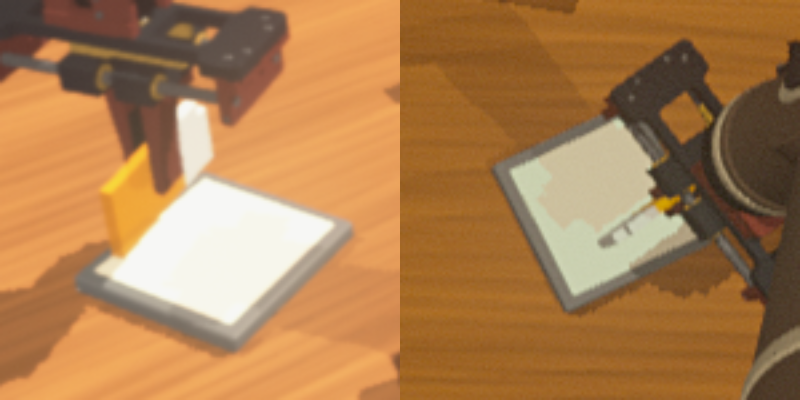

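{"op": "play_rows", "data": {"increments": [[[-0.05,-0.04,0.4,0,0],[0,0,0.4,0,0],[0,0,0.4,0,0],[0,0,0.2,0,0],[0,0,0.06,0,0],[0,0,0,0,0],[0,0,0,0,0],[0,0,0,0,0],[0,0,0,0,0],[0,0,0,0,0]]]}}

```text
t: 6.87
tool_pos: [0.5072, -0.272, 0.0523]
eef_rot: [1.408, 2.807, 0.0]
force: [-0.2, -0.2, -1.7]
grip_width: 0.0076
grip_force: 30.0
```

```bash
python3 -c "
from h import *
go([.5047,-.2719,.0491],36.7);print(r.sense()['force'])"
```

```text
t 6.8667 tcp [ 0.5072 -0.272   0.0523] yaw 36.729336375970625 tilt 0.04805390946612395 g 0.007641165369844268 29.999580681324005 rows [ 0.05 -0.06  0.11]
turn 0.0064002043911288616
[-0.19215544 -0.21011114 -1.66618389]
```

{"op": "play_rows", "data": {"increments": [[[0,0,0.05,0,0],[0,0,0.04,0,0],[0,0,0,0,0],[0,0,0,0,0],[0,0,0,0,0],[0,0,0,0,0],[0,0,0,0,0],[0,0,0,0,0],[0,0,0,0,0],[0,0,0,0,0]]]}}

```text
t: 7.7
tool_pos: [0.5069, -0.2719, 0.0491]
eef_rot: [-1.408, -2.808, -0.0]
force: [-0.0, -0.7, -0.9]
grip_width: 0.0079
grip_force: 30.0
```

```bash
python3 -c "
from h import *
go([.5047,-.2719,.0491],36.7);print(r.sense()['force'])"
```

```text
t 7.7 tcp [ 0.5069 -0.2719  0.0491] yaw 36.725703368166045 tilt 0.0036629381011431205 g 0.007867403032060825 29.999393820762634 rows [ 0.04 -0.06  0.  ]
turn 0.0056076050418715495
[-0.02385907 -0.70471086 -0.94730636]
```

{"op": "play_rows", "data": {"increments": [[[0,0,0.03,0,0],[0,0,0,0,0],[0,0,0,0,0],[0,0,0,0,0.2],[0,0,0,0,0.3],[0,0,0,0,1],[0,0,0,0,1],[0,0,0,0,1],[0,0,0,0,1],[0,0,0,0,1]]]}}

```text
t: 8.53
tool_pos: [0.5069, -0.2719, 0.0482]
eef_rot: [-1.408, -2.808, -0.0]
force: [0.8, -0.3, 0.2]
grip_width: 0.0508
grip_force: 0.0
```

{"op": "play_rows", "data": {"increments": [[[0,0,0,0,1],[0,0,0,0,1],[0,0,0,0,1],[0,0,0,0,1],[0,0,0,0,1],[0,0,0,0,1],[0,0,0,0,1],[0,0,-0.2,0,1],[0,0,-0.25,0,1],[0,0,0,0,1]]]}}

```text
t: 9.37
tool_pos: [0.5077, -0.2725, 0.0634]
eef_rot: [1.408, 2.806, 0.0]
force: [-0.1, 0.2, 0.7]
grip_width: 0.0879
grip_force: 0.0
```

```bash
python3 - <<'E'
from h import *
go([.5047,-.2719,.0491],36.7);print(r.sense()['force'])
a=optics.read_camera("scene")[:,:,::-1];b=optics.read_camera("top")[:,:,::-1]
cv2.imwrite("pics/c3.png",np.hstack([cv2.resize(a[230:380,90:240],(400,400)),cv2.resize(b[180:330,400:550],(400,400))]))
E
```

```text
t 9.3667 tcp [ 0.5077 -0.2725  0.0634] yaw 36.720405041881534 tilt 0.12532800174848602 g 0.08792272299162741 0.0 rows [ 0.08 -0.07  0.48]
turn 0.004451689560500762
[-0.0603164   0.23790689  0.65757966]
```

View pics/c3.png

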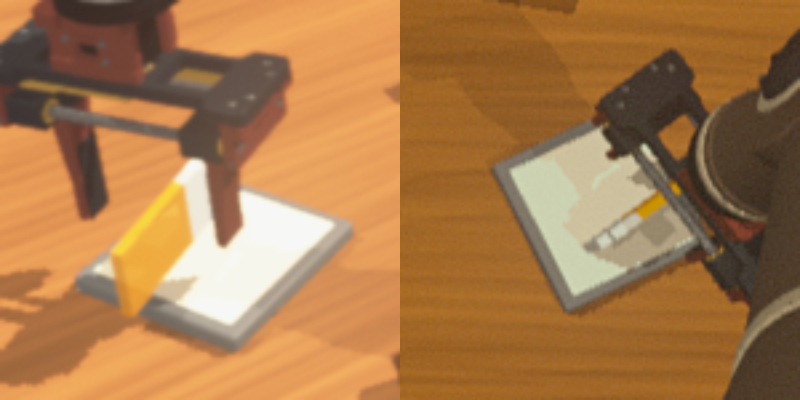

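{"op": "play_rows", "data": {"increments": [[[0,0.4,0,0,1],[0,0.4,0,0,1],[0,0.35,0,0,1],[0,0.07,0,0,1],[0,0.07,0,0,1],[0,0.07,0,0,1],[0,0.07,0,0,1],[0,0.07,0,0,1],[0,0.07,0,0,1],[0,0.07,0,0,1]]]}}

```text
t: 10.3
tool_pos: [0.5464, -0.2427, 0.0618]
eef_rot: [1.409, 2.808, 0.0]
force: [0.0, 0.8, -0.5]
grip_width: 0.0875
grip_force: 0.0
```

{"op": "play_rows", "data": {"increments": [[[0,0.07,0,0,1],[0,0.07,0,0,1],[0,0,0,0,1],[0,0,0,0,1],[0,0,0,0,1],[0,0,0,0,1],[0,0,-0.2,0,1],[0,0,-0.5,0,1],[0,0,-0.5,0,1],[0,0,0,0,1]]]}}

```text
t: 11.13
tool_pos: [0.5511, -0.241, 0.1007]
eef_rot: [1.407, 2.804, 0.001]
force: [0.8, -0.4, -0.0]
grip_width: 0.0881
grip_force: 0.0
```

```bash
python3 - <<'E'
from h import *
go([.5047,-.2719,.0491],36.7);print(r.sense()['force'])
a=optics.read_camera("scene")[:,:,::-1];b=optics.read_camera("top")[:,:,::-1]
cv2.imwrite("pics/s4.png",a);cv2.imwrite("pics/t4.png",b)
cv2.imwrite("pics/c4.png",np.hstack([cv2.resize(a[230:380,90:240],(400,400)),cv2.resize(b[180:330,400:550],(400,400))]))
E
```

```text
t 11.1333 tcp [ 0.5511 -0.241   0.1007] yaw 36.699582688126156 tilt 0.24082364080577429 g 0.0880509809606546 0.0 rows [ 0.1  -1.86  1.71]
turn -9.104332757858954e-05
[ 0.80078858 -0.38619452 -0.00565612]
```

View pics/c4.png

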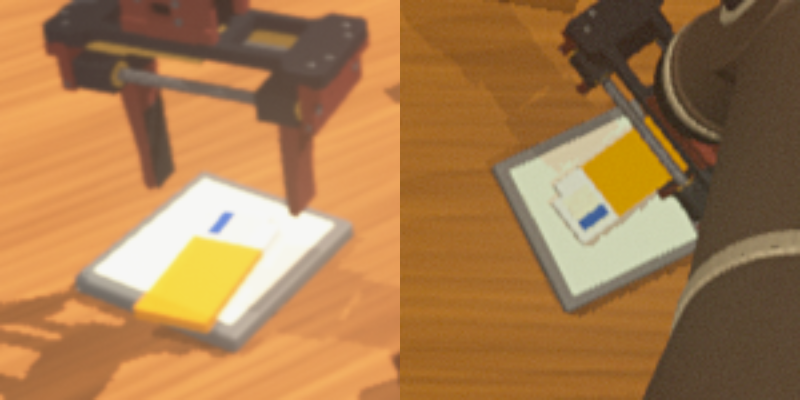

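```bash
python3 - <<'E'
from h import *
a=cv2.imread("pics/s4.png");h=cv2.cvtColor(a,cv2.COLOR_BGR2HSV)
x0,y0=120,300;m=cv2.inRange(h[y0:365,x0:200],(18,150,225),(32,255,255))
c=max(cv2.findContours(m,0,2)[0],key=cv2.contourArea)
P=ray("scene",c[:,0]+[x0,y0],.0225)[:,:2]
(ce,wh,_)=cv2.minAreaRect((P*1000).astype(np.float32));print(ce,wh)
bx=cv2.boxPoints(cv2.minAreaRect((P*1000).astype(np.float32)));print(bx)
e=[bx[1]-bx[0],bx[2]-bx[1]];L=max(e,key=np.linalg.norm);d=L/np.linalg.norm(L);d=d if d[1]>0 else -d
print("ang",np.degrees(np.arctan2(d[1],d[0])))
print("amber centre-> plate x -17.5. grasp at -8:",np.array(ce)+d*9.5)
# top view check: blue band
b=cv2.imread("pics/t4.png");hb=cv2.cvtColor(b,cv2.COLOR_BGR2HSV)
for n,h2,z in(("scene",h,.0225),("top",hb,.0225)):
    mm=cv2.inRange(h2,(105,120,60),(130,255,255));mm[:, :100]=0
    mm[:180]=0;mm[380:]=0
    k=cv2.connectedComponentsWithStats(mm);i=1+np.argmax(k[2][1:,4]);print(n,k[2][i],ray(n,k[3][i],z)[0])
g=np.array(ce)/1000+d*.0095
go([g[0],g[1],.0305],np.degrees(np.arctan2(d[1],d[0]))-90)
E
```

```text
(541.7606811523438, -266.28094482421875) (51.82304000854492, 72.4039535522461)
[[ 499.30078 -252.89636]
 [ 542.7842  -310.78873]
 [ 584.2206  -279.66553]
 [ 540.7372  -221.77316]]
ang 126.91049
amber centre-> plate x -17.5. grasp at -8: [ 536.05529833 -258.68498611]
scene [171 311   4   5   8] [ 0.49573159 -0.23101049  0.0225    ]
top [468 257   9   8  32] [ 0.49686718 -0.22945261  0.0225    ]
t 11.2333 tcp [ 0.5501 -0.2401  0.0983] yaw 36.72606692349033 tilt 0.08361789134 g 0.08795327675158104 0.0 rows [-0.21 -0.75  2.26]
turn -0.04023529774713518
```

{"op": "play_rows", "data": {"increments": [[[-0.15,-0.375,0,-0.02,1],[-0.15,-0.375,0,-0.02,1],[0,0,0.5,0,1],[0,0,0.5,0,1],[0,0,0.5,0,1],[0,0,0.4,0,1],[0,0,0.22,0,1],[0,0,0,0,1],[0,0,0,0,1],[0,0,0,0,1]]]}}

```text
t: 12.07
tool_pos: [0.5373, -0.2612, 0.0347]
eef_rot: [1.404, 2.81, -0.0]
force: [-0.1, -0.0, 0.2]
grip_width: 0.088
grip_force: 0.0
```

```bash
python3 -c "
from h import *
go([.5382,-.2618,.0305],36.9);print(r.sense()['force'])"
```

```text
t 12.0667 tcp [ 0.5373 -0.2612  0.0347] yaw 36.89315895573718 tilt 0.04303963365380852 g 0.08796892755022838 0.0 rows [-0.03  0.01  0.14]
turn -0.0014924843332611007
[-0.1169612  -0.00960029  0.21548822]
```

{"op": "play_rows", "data": {"increments": [[[0,0,0.08,0,1],[0,0,0.04,0,1],[0,0,0,0,1],[0,0,0,0,1],[0,0,0,0,0],[0,0,0,0,0],[0,0,0,0,0],[0,0,0,0,0],[0,0,0,0,0],[0,0,0,0,0]]]}}

```text
t: 12.9
tool_pos: [0.5371, -0.2607, 0.0305]
eef_rot: [1.404, 2.81, 0.0]
force: [-1.6, -0.8, 0.4]
grip_width: 0.0514
grip_force: 0.9
```

{"op": "play_rows", "data": {"increments": [[[0,0,0,0,0],[0,0,0,0,0],[0,0,0,0,0],[0,0,0,0,0],[0,0,0,0,0],[0,0,0,0,0],[0,0,0,0,0],[0,0,0,0,0],[0,0,0,0,0],[0,0,0,0,0]]]}}

```text
t: 13.73
tool_pos: [0.537, -0.2607, 0.0305]
eef_rot: [-1.404, -2.81, -0.0]
force: [-0.3, 0.1, 0.3]
grip_width: 0.0495
grip_force: 30.0
```

{"op": "play_rows", "data": {"increments": [[[0,0,-0.15,0,0],[0,0,-0.3,0,0],[0,0,-0.5,0,0],[0,0,-0.6,0,0],[0,0,-0.6,0,0],[0,0,-0.6,0,0],[-0.1,-0.05,-0.6,0,0],[-0.1,-0.05,-0.5,0,0],[-0.1,-0.05,-0.2,0,0],[-0.1,-0.03,-0.1,0,0]]]}}

```text
t: 14.57
tool_pos: [0.5405, -0.2741, 0.1567]
eef_rot: [1.403, 2.808, 0.001]
force: [-0.5, -0.2, -2.1]
grip_width: 0.0497
grip_force: 30.0
```

{"op": "play_rows", "data": {"increments": [[[0,0,0,0,0],[0,0,0,0,0],[0,0,0,0,0],[0,0,0,0,0],[0,0,0,0,0],[0,0,0,0,0],[0,0,0,0,0],[0,0,0,0,0],[0,0,0,0,0],[0,0,0,0,0]]]}}

```text
t: 15.4
tool_pos: [0.54, -0.2735, 0.155]
eef_rot: [1.404, 2.81, 0.0]
force: [-1.3, -0.3, -0.9]
grip_width: 0.0493
grip_force: 30.0
```

```bash
python3 - <<'E'
from h import *
go([.54,-.2737,.155]);print(r.sense()['force'])
a=optics.read_camera("scene")[:,:,::-1];b=optics.read_camera("top")[:,:,::-1]
cv2.imwrite("pics/c5.png",np.hstack([cv2.resize(a[200:380,70:250],(400,400)),cv2.resize(b[140:340,380:580],(400,400))]))
for n,im in(("scene",a),("top",b)):
    h=cv2.cvtColor(np.ascontiguousarray(im),cv2.COLOR_BGR2HSV);mm=cv2.inRange(h,(105,120,60),(130,255,255));mm[:,:100]=0;mm[:180]=0;mm[380:]=0
    k=cv2.connectedComponentsWithStats(mm);i=1+np.argmax(k[2][1:,4]);print(n,k[2][i],ray(n,k[3][i],.1475)[0])
E
```

```text
t 15.4 tcp [ 0.54   -0.2735  0.155 ] yaw 36.91366863124026 tilt 0.0005918702287434542 g 0.04933321855350421 29.997612833976746 rows [-0.01 -0.    0.  ]
[-1.34789484 -0.28474082 -0.92805707]
scene [154 259   3   2   5] [ 0.50279269 -0.2486385   0.1475    ]
top [492 247  11   9  43] [ 0.4997387  -0.24134531  0.1475    ]
```

View pics/c5.png

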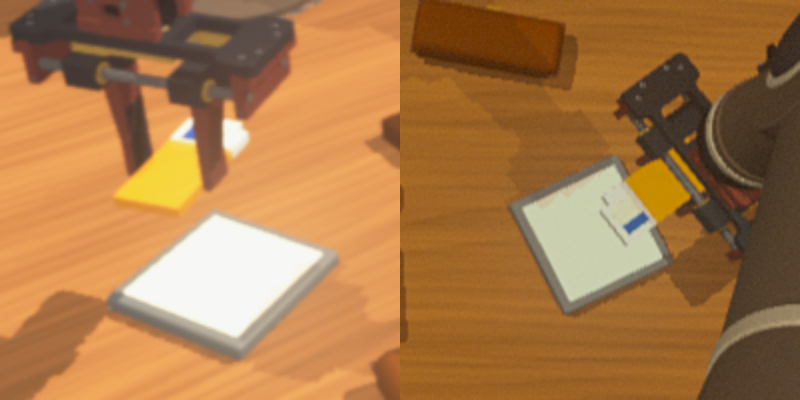

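```bash
python3 -c "
from plant import r
print(r.job_done())"
```

```text
the job is handed in; nothing more can be done
None
```

The job is handed in: the plate is held flat and still by its clear amber part, with the label facing up, about 13 cm over the light panel and within about 1 cm of its centre; the hand-in returned no verdict. To get the label facing up, I stood the plate on the panel, tipped it onto its back and gripped it again across its 50 mm width; the arm touched none of the bystanders.

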